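# Hold the brake-shoe fixture's spring jaw open at the gauge clip

## Robot

A 7-joint arm with a two-finger parallel gripper is mounted at the origin on a cart in front of the work surface, level with it; the furniture and walls round the work are solid. World frame = base frame: x ahead of the robot, y to its left, z up, the work surface at z = 0. Lengths are in m, angles in degrees, forces in N, time in s.
With the tool pointing down it reaches from about 0.35 to 0.9 m from the base axis. Payload 7.2 kg.
Tool frame: the origin (TCP) lies between the finger pads; the fingertips stand 14 mm ahead of it and the grasp point (between the pads) lies 5 mm behind it; z points along the fingers, y is the direction in which the jaws open and shut (so a half turn about z gives the same grasp; the last joint's range is limited). The gripper opens to 85 mm and grips with 20 to 120 N. Pads are 22 mm wide; open, the fingers measure 114 mm over their backs; the gripper's body (76 mm by 85 mm) begins 54 mm behind the grasp point. The pads swing forward as they close: fully open they stand 13 mm farther back than shut.
Start: joints at [67.598, 23.554, -0.728, 91.456, 0.321, 64.991, -4.71], TCP at [0.198, -0.593, 0.245] pointing down, gripper open.
Joint ranges: [-169.25, 169.25], [-16.82, 113.86], [-84.01, 82.57], [7.8, 145.47], [-59.2, 239.2], [7.22, 106.19], [-163.78, 163.78]. Speed limits (degrees/s): [136.94, 136.94, 172.46, 172.46, 180, 180, 180].

## Interface

Orientations are given as a 3x3 rotation matrix whose columns are the frame's x, y, z axes.
In Python, from cell import manip gives the robot as it stands.
- The arm moves only by the tool arm_command, never from a script. Its argument "steps" is one flat list of numbers, 7 for each row, row after row: the closure in counts, from 0 (fully open) to 255 (shut), then the shift along the tool's x, y, z in mm, then the turn, a rotation vector about the tool's x, y, z in rad. A call has 1 to 20 rows; each row shifts and turns the commanded pose from where the row before left it, along the tool's axes as they then stand; what a row does not reach is not made up. A row lasts 1/8 s, in which the tool goes at most 62.5 mm and 10.7 degrees, less where a joint would pass 70% of its speed; a pose out of reach is approached as far as the arm can. A call is refused whole if a number of a shift passes 62.5 or a number of a turn 0.188, either way. A call with a gripper value outside its range is refused whole. The fingers move at their own pace and stop on an object; "squeeze" is the grip in N (left out, the last holds). Time passes only in rows, so rows that do not move let the fingers close. It gives the time, the measured TCP pose, the force and the opening at its end, in the units of the state.
- manip.sense(): the state, without advancing time (a new reading comes with each control period).
- manip.read_camera(name): name is "scene" or "side" or "wrist"; returns a dict with "frame" (420x560x3 uint8, red, green, blue), "camera_matrix" (3x3 intrinsics, pixels), "k1" (the pictures are not rectified: a ray, as slopes to the right and down, at radius r is drawn at 1 + k1 r^2 times it, then the intrinsics apply), "rvec" (rotation vector, rad) and "tvec" (3), from world to camera coordinates, as OpenCV has them. Camera axes: x right, y down, z forward; pixel columns grow to the right and rows downward; lengths in m; the calibration is good to about 2 mm. A picture is of the moment at which its call begins. There is no depth.
- manip.finish_job(): hands the job in, once; it reports no verdict.
Trained networks look in the newest picture that a camera, given by its name, has taken for a name from the list of things; names that differ only in an ending like _2 or _b are one class to them, and where a whole thing is asked for, a point or a joint stands for the part that bears it (a point fixed in the world has none). Each returns a list of dicts, best first, with "p" (0 to 1); they miss things now and then, are a little off and sometimes report something else, mostly with a low value. They report only what shows in the picture. A call takes as long as a camera call.
- manip.trace(camera, label): "region" (420x560 bool, what is visible of it) and "rect" ([left, top, right, bottom] in pixels, round what is visible of it).
The state is a dict: "t": time; "joint_pos": joint angles; "qvel": joint speeds; "effort": joint torques, N m; "tcp_pos": TCP position; "tool_rot": TCP orientation; "wrist_force": force on the tool from outside, world axes, zero at the start; "torque": the same for the moment, N m; "width": finger opening in m.
Only numpy, scipy, OpenCV 4.12 (cv2) and the standard library are available. Lean on these libraries where they do the work, as an engineer would, in place of code of your own. Each camera call takes 0.05 s, during which the arm holds its last target.

## Task

A brake shoe is about to be laid into the spring-loaded holding fixture on the bench. Slide the fixture's transport lock out to its end stop, then take the T-handle and pull the moving jaw open against its spring until its pointer stands in the gap of the forked gauge clip. Finish still holding it there, without letting go, and leave the other things on the bench where they are.

Things in the scene. Friction and masses are not known exactly. Their poses are not given: they have to be found in the camera images.
- fixture: Steel holding fixture, fixed to the bench: grey base plate 215 x 320 mm, top 12 mm above the bench, with guide rail, fixed jaw and an aluminium spring tube at its -y end. Origin on the bench surface. Its +y axis is the way the moving jaw opens (away from the spring tube); its +x axis is the way the transport lock slides open; z is up. On the fixture's -x edge runs the gauge rail with the clip. It turns up to about 0.4 rad from the world axes.
- handle_grip (a point): Dark steel T-handle of the moving jaw: a level round bar of 14 mm diameter and 64 mm length along the fixture's x, on a 12 mm post, this point at the bar's middle, 80 mm above the bench. It can be pinched from above with a finger on its jaw side and a finger on its pulling side; nothing beside it is higher than 54 mm except the lock's paddle. It moves with the moving jaw along the fixture's y.
- jaw (a joint): Moving jaw (carriage on the guide rail), m: 0 closed against its inner stop, growing as it is pulled open along the fixture's +y, 0.095 at most. A spring pulls it shut with about 5 N when closed plus 1.1 N per 10 mm (about 10 to 14 N at the clip); let go, it runs back. While the transport lock is shut its bolt blocks the jaw after about 2 mm.
- pointer_tip (a point): Tip of the moving jaw's pointer, a 4 mm wide dark blade that stands out to the fixture's -x side, 50 mm above the bench, passing just over the clip's prongs; it moves with the jaw.
- lock_grip (a point): Grip point of the transport lock: an upright black ribbed paddle on the sliding bolt, 22 mm long (fixture x), 14 mm thick (fixture y), from 34 to 68 mm above the bench; this point is on its middle line 55 mm above the bench. The guides beside it reach to 30 mm.
- lock (a joint): Transport lock, m: 0 shut, grows as the paddle slides along the fixture's +x (outwards, away from the handle), 0.035 at its end stop, where it is open. It starts shut or up to 5 mm out. Friction 1.5 N, no spring: it stays where it is left.
- gauge_clip: Forked steel gauge clip, fixed on the gauge rail, 26 mm along the rail, 18 mm across: two prongs 7 mm wide with a 12 mm gap between them, open towards the jaw. Origin in the middle of the gap, 42.5 mm above the bench, prong tops 47.5 mm above the bench; axes as the fixture's. At the mark the pointer tip lies 7.5 mm straight above this origin: seen from above, it lies between the prongs. From shut to the mark the jaw travels 45 to 78 mm.
- oil_stone: Bystander: small dark oil stone, 25 x 51 x 13 mm, lying in front of the fixture. Origin under its middle.
- hammer: Bystander: ball-pein hammer, 276 mm long, lying to the left.
- tape_roll: Bystander: black tape roll, 70 mm across and 19 mm high, lying to the left.

How it is judged:
By the outcome, as a careful person would: the job done as asked, in the order asked, and still so for the second after the job is handed in, while the arm keeps its last pose, push and grip.
It also fails if it takes over 38 s, if anything falls off the work surface, if the arm or the gripper's body presses on something with over 40 N, if the wrist force passes 120 N, or if a joint passes its speed limit or range.

## Working session

There is one attempt and no reset: what is moved stays moved. The work goes in short steps, Python scripts to look and compute and a tool call to move; the robot and the scene stay as the last step left them, time stands still between calls to the robot, and variables do not carry over. Pictures are saved under pics/ and viewed, and the job is handed in when it is done.

Besides the shell and the picture viewer there is one more tool, called after ">>>" as name(argument=value, ...), one argument or row to a line, values as JSON. arm_command: Moves the arm, as the interface text tells. Its arguments: {"type":"object","properties":{"steps":{"type":"array"},"squeeze":{"type":"number"}},"required":["steps"]}

```bash
ls; mkdir -p pics
cat > h.py <<'E'
import numpy as np, cv2
from cell import manip
np.set_printoptions(precision=4,suppress=True)
def look(cam,fn=None):
    d=manip.read_camera(cam)
    if fn: cv2.imwrite('pics/'+fn,cv2.cvtColor(d['frame'],cv2.COLOR_RGB2BGR))
    return d
def cal(d):
    R=cv2.Rodrigues(np.array(d['rvec'],float))[0]; t=np.array(d['tvec'],float).ravel()
    return R,t,np.array(d['camera_matrix'],float),float(d['k1'])
def proj(d,P):
    R,t,K,k=cal(d); p=np.atleast_2d(P)@R.T+t; s=p[:,:2]/p[:,2:]
    r2=(s**2).sum(1,keepdims=True); s=s*(1+k*r2)
    return s@K[:2,:2].T+K[:2,2]
def ray(d,uv):
    R,t,K,k=cal(d); uv=np.atleast_2d(np.array(uv,float))
    D=np.array([k,0,0,0,0.])
    s=cv2.undistortPoints(uv.reshape(-1,1,2),K,D).reshape(-1,2)
    v=np.c_[s,np.ones(len(s))]@R; return -R.T@t, v
def atz(d,uv,z):
    c,v=ray(d,uv); return c+v*((z-c[2])/v[:,2:])
E
python3 - <<'E'
from h import *
for c in ['scene','side','wrist']:
    d=look(c,c+'0.png'); R,t,K,k=cal(d); print(c,-R.T@t,R[2],K[0,0],k)
    for l in ['fixture','handle_grip','pointer_tip','lock_grip','gauge_clip','oil_stone','hammer','tape_roll']:
        for r in manip.trace(c,l)[:2]:
            m=r['region']; ys,xs=np.nonzero(m); print(l,round(r['p'],2),np.array(r['rect']),m.sum(),xs.mean().round(1),ys.mean().round(1))
print(manip.sense())
E
```

```text
pics
scene [-0.1677  0.4291  0.6674] [ 0.6856 -0.3488 -0.639 ] 437.25712972065355 -0.00203332516595896
fixture 0.77 [253.6 143.4 400.9 217.2] 6377 325.4 178.4
handle_grip 0.92 [314.3 155.3 345.2 189.3] 652 329.5 174.6
pointer_tip 0.6 [312.9 152.4 344.2 191.4] 645 329.3 175.1
lock_grip 0.6 [300.2 149.5 311.5 178.8] 182 305.2 164.4
oil_stone 0.67 [322.5 216.9 345.6 227.3] 242 332.6 222.1
hammer 0.6 [ 80.  207.4 210.1 259.5] 1653 137.6 229.7
hammer 0.6 [255.6 143.7 402.  216.6] 6338 325.5 178.4
tape_roll 0.73 [174.5 282.4 210.5 313.1] 992 191.7 296.4
side [-0.1327  1.1232  0.7944] [ 0.4572 -0.7231 -0.5178] 524.6662134080854 -0.17198889838610354
fixture 0.75 [228.8 156.7 346.4 220.9] 3760 288.0 187.4
handle_grip 0.74 [276.4 163.2 312.7 193.2] 508 296.5 180.5
handle_grip 0.45 [230.5 157.2 346.9 219.7] 3626 288.5 187.1
pointer_tip 0.74 [279.  168.7 311.4 195.9] 508 296.8 180.9
gauge_clip 0.62 [299.  191.7 307.7 204.2] 66 302.9 195.8
oil_stone 0.72 [316.1 208.9 330.7 213.6] 130 323.6 210.9
hammer 0.72 [149.6 236.4 235.2 301.6] 1164 188.3 269.1
tape_roll 0.72 [263.4 275.3 293.7 299.4] 607 279.6 287.8
wrist [ 0.2598 -0.5709  0.3734] [-0.2475 -0.0827 -0.9653] 310.65116322484755 -0.06005924037441777
{'t': 1.35, 'joint_pos': array([67.5966, 23.5538, -0.7272, 91.4531,  0.3214, 64.9899, -4.7118]), 'qvel': array([ 0.0209, -0.0381, -0.0198,  0.0462, -0.0559, -0.0279,  0.0554]), 'effort': array([  0.0004, -60.0406,   0.6814, -29.9728,   0.0139,   0.002 ,
        -0.    ]), 'tcp_pos': array([ 0.1983, -0.5927,  0.2453]), 'tool_rot': array([[ 0.9484,  0.3172,  0.    ],
       [ 0.3172, -0.9484, -0.0001],
       [-0.    ,  0.0001, -1.    ]]), 'wrist_force': array([ 0.5515, -0.1307, -0.3856]), 'torque': array([-0.0089,  0.0257, -0.0422]), 'width': 0.08521192783657269}
```

Run:
```python
import cv2
a=cv2.imread('pics/scene0.png')[120:250,230:430]; b=cv2.imread('pics/side0.png')[140:240,210:370]
cv2.imwrite('pics/a.png',cv2.resize(a,None,fx=4,fy=4,interpolation=cv2.INTER_CUBIC))
cv2.imwrite('pics/b.png',cv2.resize(b,None,fx=5,fy=5,interpolation=cv2.INTER_CUBIC))
```

```text
(no output)
```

View pics/scene0.png

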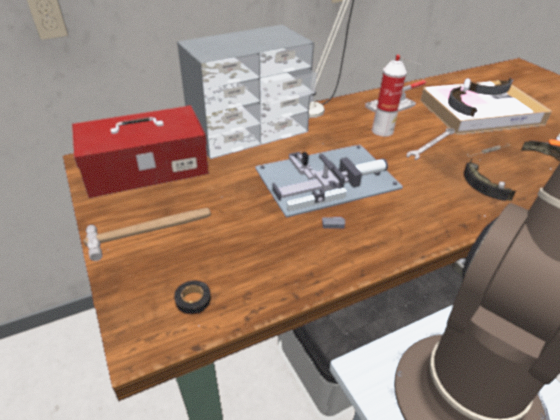

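View pics/a.png

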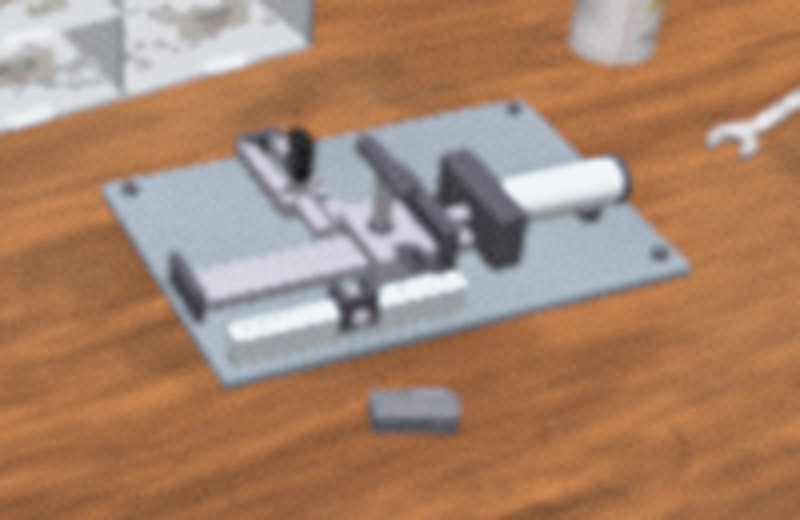

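View pics/b.png

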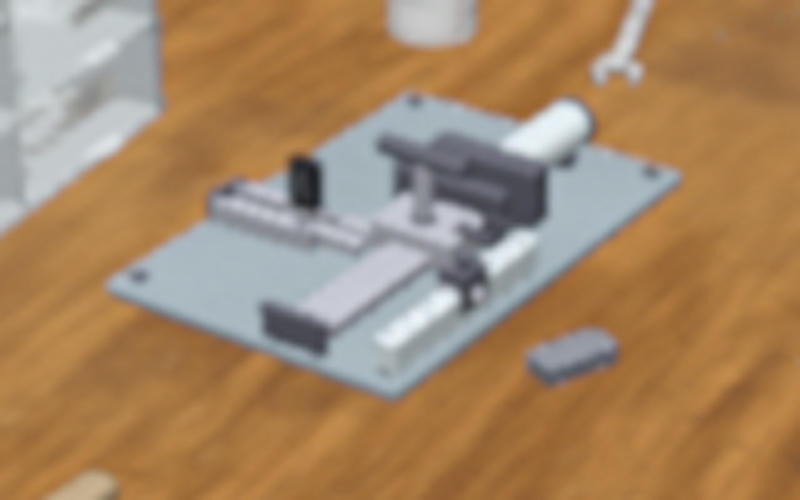

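View pics/wrist0.png

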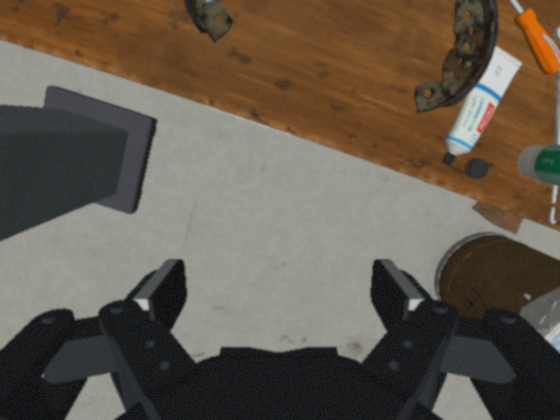

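Run:
```python
from h import *
from scipy.optimize import least_squares
ds=manip.read_camera('scene'); dd=manip.read_camera('side')
S=np.array([[105,187],[520,98],[690,268],[225,385]])/4+[230,120]-0.4
D=np.array([[108,285],[410,92],[682,178],[393,397]])/5+[210,140]-0.4
print(atz(ds,S,.012)); print(atz(dd,D,.012))
c=[(1,1),(1,-1),(-1,-1),(-1,1)]
L=np.array([[a*.1075,b*.16,.012] for a,b in c])
def T(p,L): 
    C,s=np.cos(p[2]),np.sin(p[2]); return np.array(L)@np.array([[C,-s,0],[s,C,0],[0,0,1]]).T+[p[0],p[1],0]
f=lambda p:np.r_[(proj(ds,T(p,L))-S).ravel(),(proj(dd,T(p,L))-D).ravel()]
r=least_squares(f,[.6,0,0]); print(r.x,np.degrees(r.x[2]),r.fun.reshape(-1,2))
p=r.x
# centre of base may not be origin; triangulate features
def tri(u,v):
    A=[];b=[]
    c1,v1=ray(ds,u);c2,v2=ray(dd,v)
    for c,v in((c1,v1[0]),(c2,v2[0])):
        v=v/np.linalg.norm(v);M=np.eye(3)-np.outer(v,v);A.append(M);b.append(M@c)
    return np.linalg.lstsq(np.vstack(A),np.hstack(b),rcond=None)[0]
def inv(w): 
    C,s=np.cos(p[2]),np.sin(p[2]); w=w-[p[0],p[1],0]; return np.array([C*w[0]+s*w[1],-s*w[0]+C*w[1],w[2]])
fa=lambda x,y:(x/4+230-.4,y/4+120-.4); fb=lambda x,y:(x/5+210-.4,y/5+140-.4)
for n,u,v in [('paddle top',(300,133),(305,160)),('bar far end',(365,143),(385,145)),('bar near',(412,190),(468,162)),('clip top',(355,288),(465,268)),('post base',(381,225),(423,220))]:
    w=tri(fa(*u),fb(*v)); print(n,w,inv(w),proj(ds,w)-fa(*u),proj(dd,w)-fb(*v))
```

```text
[[ 0.7164  0.0418  0.012 ]
 [ 0.6949 -0.2748  0.012 ]
 [ 0.4796 -0.2554  0.012 ]
 [ 0.5032  0.0618  0.012 ]]
[[ 0.7148  0.0473  0.012 ]
 [ 0.6912 -0.2699  0.012 ]
 [ 0.476  -0.2475  0.012 ]
 [ 0.5029  0.0694  0.012 ]]
[ 0.5981 -0.1052 -0.0806] -4.620572746473359 [[-1.5948 -0.0007]
 [ 0.0701  0.5279]
 [ 0.5863  0.2685]
 [-0.5825 -0.0305]
 [-0.5616 -0.53  ]
 [ 0.2272 -0.4539]
 [ 0.5383 -1.2195]
 [ 0.8883 -1.1844]]
paddle top [ 0.643  -0.0617  0.0671] [0.0413 0.0469 0.0671] [[0.0235 0.6334]] [[-0.1862 -0.4938]]
bar far end [ 0.5987 -0.0822  0.0796] [-0.0013  0.023   0.0796] [[0.0277 0.7693]] [[-0.2242 -0.5866]]
bar near [ 0.5391 -0.0786  0.0839] [-0.061   0.0218  0.0839] [[0.0194 0.3555]] [[-0.1093 -0.2631]]
clip top [ 0.5124 -0.0275  0.0453] [-0.0917  0.0706  0.0453] [[0.0511 0.5804]] [[-0.202  -0.4262]]
post base [ 0.5727 -0.0826  0.0348] [-0.0272  0.0205  0.0348] [[0.0417 0.6391]] [[-0.2096 -0.4828]]
```

>>> arm_command(
  steps=[0,40,-25.6,1.8,0,0,0,0,40,-25.6,1.8,0,0,0,0,40,-25.6,1.8,0,0,0,0,40,-25.6,1.8,0,0,0,0,40,-25.6,1.8,0,0,0,0,40,-25.6,1.8,0,0,0,0,40,-25.6,1.8,0,0,0,0,40,-25.6,1.8,0,0,0,0,40,-25.6,1.8,0,0,0,0,40,-25.6,1.8,0,0,0,0,40,-25.6,1.8,0,0,0,0,40,-25.6,1.8,0,0,0,0,40,-25.6,1.8,0,0,0,0,40,-25.6,1.8,0,0,0,80,0,0,0,0,0,0.134,80,0,0,0,0,0,0.134,80,0,0,0,0,0,0.134,80,0,0,0,0,0,0],
)

```text
t: 3.7
tcp_pos: [0.6157, -0.0751, 0.2201]
tool_rot: [[0.997, -0.078, -0.0], [-0.078, -0.997, -0.0], [-0.0, 0.0, -1.0]]
wrist_force: [-0.0, -0.3, -0.4]
width: 0.0589
```

Run:
```python
from h import *
import pickle
d=look('wrist','w1.png'); pickle.dump(d,open('w1.pkl','wb'))
R,t,K,k=cal(d); print(-R.T@t,R[2])
for l in ['handle_grip','lock_grip','gauge_clip','pointer_tip']:
        for r in manip.trace('wrist',l)[:2]:
            m=r['region']; ys,xs=np.nonzero(m); print(l,round(r['p'],2),np.array(r['rect']),m.sum(),xs.mean().round(1),ys.mean().round(1))
```

```text
[ 0.6804 -0.0793  0.3482] [-0.2602  0.0202 -0.9653]
handle_grip 0.8 [271.1 184.4 343.5 300.8] 3811 297.8 236.8
lock_grip 0.79 [254.5 147.4 270.2 209.1] 757 263.7 178.7
gauge_clip 0.8 [230.4 279.9 257.9 303.1] 511 242.0 291.0
gauge_clip 0.35 [228.  314.3 276.1 343.6] 862 250.9 328.0
pointer_tip 0.58 [271.4 187.4 343.6 300.3] 3915 297.7 237.2
```

View pics/w1.png

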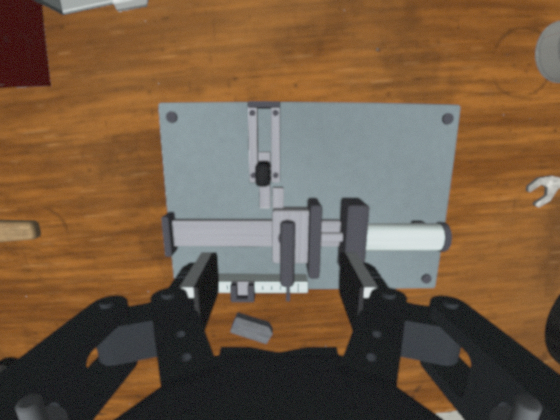

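Run:
```python
import cv2
a=cv2.imread('pics/w1.png')[140:310,220:360]
cv2.imwrite('pics/c.png',cv2.resize(a,None,fx=3.5*1,fy=3.5,interpolation=cv2.INTER_CUBIC))
```

```text
(no output)
```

View pics/c.png

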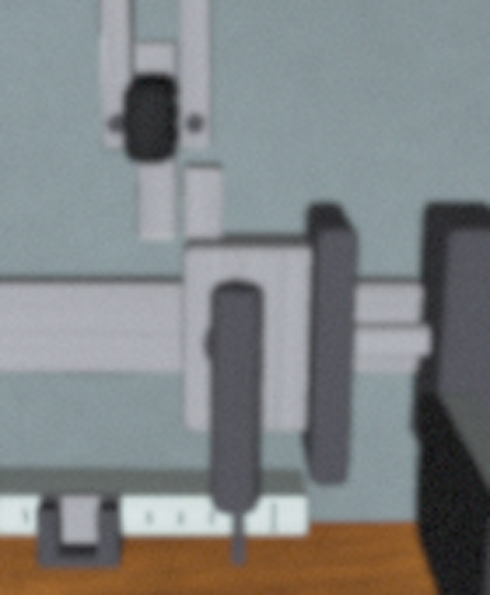

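```bash
cat >> h.py <<'E'
def loc(w,a,o=(0,0)):
    C,s=np.cos(a),np.sin(a); w=np.atleast_2d(w)[:,:2]-o; return np.c_[C*w[:,0]+s*w[:,1],-s*w[:,0]+C*w[:,1]]
E
python3 - <<'E'
from h import *
import pickle
d=pickle.load(open('w1.pkl','rb'))
f=lambda *p:np.array(p)/3.5+[220,140]-0.35
# plate corners full image
C=atz(d,[(160,103),(459,105),(436,290),(173,290)],.012); print(C)
tops=atz(d,[(160,103),(459,105)],.012); v=tops[0]-tops[1]; a=np.arctan2(-v[0],v[1]); print('ang',np.degrees(a))
bar=atz(d,f((237,282),(236.5,512)),.08); v=bar[0]-bar[1]; print(bar,bar.mean(0),np.degrees(np.arctan2(v[1],v[0])),np.linalg.norm(v))
rail=atz(d,f((0,470),(305,472)),.03)
pad=atz(d,f((151,76),(151,160),(125,115),(177,115)),.068); print('pad',pad,pad.mean(0))
clip=atz(d,f((38,530),(58,530),(102,530),(122,530)),.0475); print(clip,clip.mean(0))
tip=atz(d,f((238,562)),.05); print(tip)
a=np.radians(-4.6)
O=[.598,-.105]
for n,x in dict(bar=bar.mean(0),pad=pad.mean(0),clip=clip.mean(0),tip=tip[0],corner=C.mean(0)).items(): print(n,loc(x,a,O))
R=[[0.997,-0.078,0],[-0.078,-0.997,0],[0,0,-1]]
print('tool delta to pad',np.array(R).T@(pad.mean(0)-[.6157,-.0751,.2201]))
E
```

```text
[[ 0.7172  0.041   0.012 ]
 [ 0.6921 -0.2713  0.012 ]
 [ 0.4767 -0.2578  0.012 ]
 [ 0.5029  0.0629  0.012 ]]
ang -4.594901766422301
[[ 0.6006 -0.0814  0.08  ]
 [ 0.535  -0.0766  0.08  ]] [ 0.5678 -0.079   0.08  ] -4.141827203607242 0.06570944416988014
pad [[ 0.6535 -0.0634  0.068 ]
 [ 0.6318 -0.0614  0.068 ]
 [ 0.6441 -0.0558  0.068 ]
 [ 0.643  -0.0692  0.068 ]] [ 0.6431 -0.0624  0.068 ]
[[ 0.5159 -0.0147  0.0475]
 [ 0.5154 -0.0208  0.0475]
 [ 0.5144 -0.0344  0.0475]
 [ 0.514  -0.0406  0.0475]] [ 0.5149 -0.0276  0.0475]
[[ 0.5015 -0.0756  0.05  ]]
bar [[-0.0322  0.0235]]
pad [[0.0416 0.046 ]]
clip [[-0.089   0.0705]]
tip [[-0.0985  0.0216]]
corner [[-0.0007 -0.0014]]
tool delta to pad [ 0.0264 -0.0148  0.1521]
```

>>> arm_command(
  steps=[135,13.2,-7.4,40,0,0,0,135,13.2,-7.4,40,0,0,0,135,0,0,40,0,0,0,135,0,0,30,0,0,0,135,0,0,18,0,0,0,135,0,0,0,0,0,0],
  squeeze=40,
)

```text
t: 4.7
tcp_pos: [0.6425, -0.0625, 0.0511]
tool_rot: [[0.997, -0.079, -0.002], [-0.079, -0.997, 0.0], [-0.002, -0.0, -1.0]]
wrist_force: [0.1, 0.2, 0.0]
width: 0.0403
```

Run:
```python
from h import *
d=look('wrist','w2.png')
```

```text
(no output)
```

View pics/w2.png

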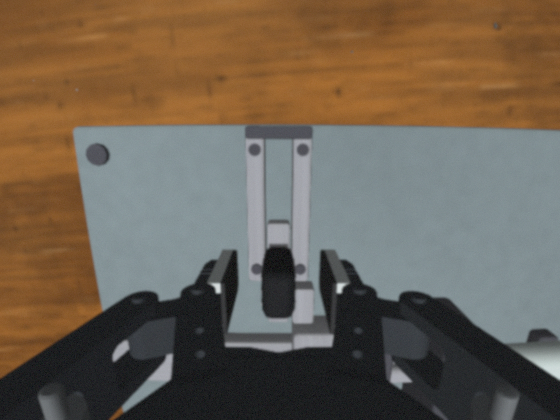

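>>> arm_command(
  steps=[255,0,0,0,0,0,0,255,0,0,0,0,0,0,255,0,0,0,0,0,0,255,0,0,0,0,0,0,255,5,0,0,0,0,0,255,6,0,0,0,0,0,255,6,0,0,0,0,0,255,6,0,0,0,0,0,255,5,0,0,0,0,0,255,0,0,0,0,0,0],
)

```text
t: 6.0
tcp_pos: [0.6725, -0.0649, 0.0537]
tool_rot: [[0.997, -0.079, 0.003], [-0.079, -0.997, -0.0], [0.003, 0.0, -1.0]]
wrist_force: [-0.3, 0.0, 5.4]
width: 0.0133
```

>>> arm_command(
  steps=[255,2,0,0,0,0,0,255,0,0,0,0,0,0],
)

```text
t: 6.25
tcp_pos: [0.6741, -0.065, 0.0537]
tool_rot: [[0.997, -0.079, 0.002], [-0.079, -0.997, -0.0], [0.002, 0.0, -1.0]]
wrist_force: [-0.1, -0.3, 6.5]
width: 0.0131
```

>>> arm_command(
  steps=[255,2,0,0,0,0,0,255,0,0,0,0,0,0],
)

```text
t: 6.5
tcp_pos: [0.676, -0.0651, 0.0538]
tool_rot: [[0.997, -0.079, 0.002], [-0.079, -0.997, -0.0], [0.002, 0.0, -1.0]]
wrist_force: [-0.3, -0.1, 6.1]
width: 0.0135
```

Run:
```python
from h import *
d=look('wrist','w3.png')
```

```text
(no output)
```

View pics/w3.png

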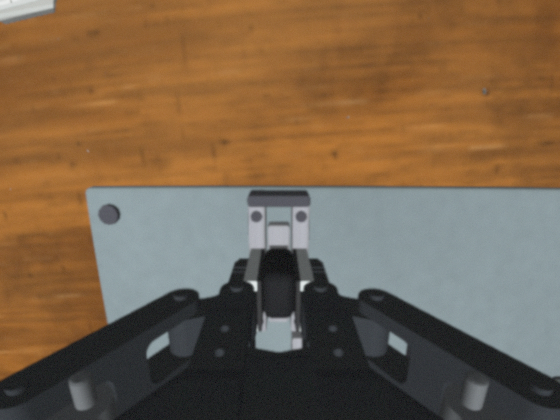

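>>> arm_command(
  steps=[255,2,0,0,0,0,0,255,0,0,0,0,0,0],
)

```text
t: 6.8
tcp_pos: [0.6777, -0.0653, 0.0537]
tool_rot: [[0.997, -0.079, 0.002], [-0.079, -0.997, -0.0], [0.002, 0.0, -1.0]]
wrist_force: [-1.5, -0.7, 7.4]
width: 0.0135
```

>>> arm_command(
  steps=[255,2,0,0,0,0,0,255,0,0,0,0,0,0],
)

```text
t: 7.05
tcp_pos: [0.678, -0.0653, 0.0537]
tool_rot: [[0.997, -0.079, -0.002], [-0.079, -0.997, -0.0], [-0.002, 0.0, -1.0]]
wrist_force: [-7.7, 0.2, 12.2]
width: 0.0134
```

>>> arm_command(
  steps=[255,2,0,0,0,0,0,255,0,0,0,0,0,0],
)

```text
t: 7.3
tcp_pos: [0.6781, -0.0654, 0.0536]
tool_rot: [[0.997, -0.079, -0.006], [-0.079, -0.997, -0.0], [-0.006, 0.001, -1.0]]
wrist_force: [-15.7, 1.7, 18.2]
width: 0.0132
```

>>> arm_command(
  steps=[255,-3,0,0,0,0,0,120,0,0,0,0,0,0,120,0,0,0,0,0,0,120,0,0,0,0,0,0,120,0,0,-30,0,0,0,80,0,0,-40,0,0,0,80,0,0,-40,0,0,0,80,-40,0,0,0,0,0,80,-40,10,0,0,0,0,80,0,0,0,0,0,0],
)

```text
t: 8.55
tcp_pos: [0.5949, -0.0699, 0.1622]
tool_rot: [[0.997, -0.08, -0.002], [-0.08, -0.997, -0.001], [-0.002, 0.001, -1.0]]
wrist_force: [0.4, 0.1, -0.8]
width: 0.0586
```

Run:
```python
from h import *
import pickle
d=look('wrist','w4.png'); pickle.dump(d,open('w4.pkl','wb'))
s=manip.sense(); print(s['t'],s['tcp_pos'],s['tool_rot'],s['wrist_force'])
a=cv2.imread('pics/w4.png')[100:310,200:360]
cv2.imwrite('pics/e.png',cv2.resize(a,None,fx=2.8,fy=2.8,interpolation=cv2.INTER_CUBIC))
```

```text
8.6 [ 0.5969 -0.0695  0.1625] [[ 0.9968 -0.0798  0.0002]
 [-0.0798 -0.9968 -0.0005]
 [ 0.0002  0.0004 -1.    ]] [ 0.933   0.2546 -0.915 ]
```

View pics/w4.png

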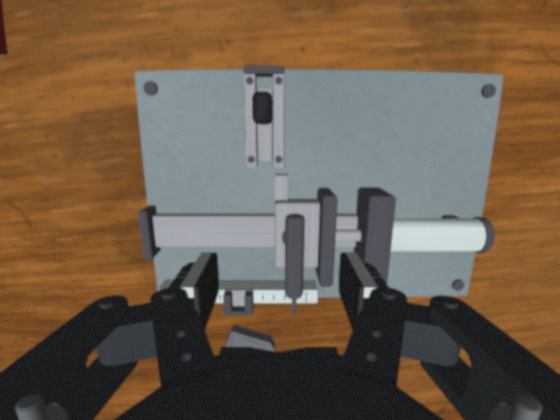

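View pics/e.png

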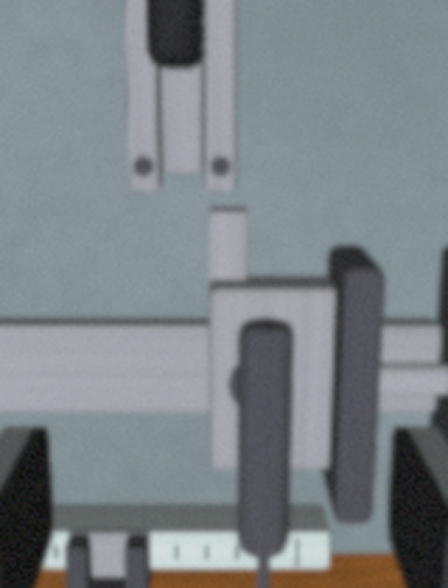

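Run:
```python
from h import *
import pickle
d=pickle.load(open('w4.pkl','rb'))
f=lambda *p:np.array(p)/2.8+[200,100]-0.3
pad=atz(d,[(262.5,107)],.068)
bar=atz(d,f((267,322),(262.5,555)),.08); tip=atz(d,f((263,580)),.05);clip=atz(d,f((68,560),(90,560),(126,560),(148,560)),.0475)
a=np.radians(-4.6);O=[.598,-.105]
for n,x in dict(bar=bar.mean(0),pad=pad[0],clip=clip.mean(0),tip=tip[0]).items(): print(n,x,loc(x,a,O))
s=manip.sense(); print(np.array(s['tool_rot']).T@(bar.mean(0)-s['tcp_pos']))
```

```text
bar [ 0.5677 -0.0787  0.08  ] [[-0.0323  0.0238]]
pad [ 0.6751 -0.0649  0.068 ] [[0.0736 0.0462]]
clip [ 0.5177 -0.0276  0.0475] [[-0.0862  0.0707]]
tip [ 0.5082 -0.0758  0.05  ] [[-0.0918  0.0219]]
[-0.0283  0.0115  0.0825]
```

>>> arm_command(
  steps=[120,-14,5.7,20,0,0,0,135,-14,5.8,25,0,0,0,135,0,0,25,0,0,0,135,0,0,15.5,0,0,0,135,0,0,0,0,0,0],
)

```text
t: 9.22
tcp_pos: [0.5687, -0.0778, 0.0754]
tool_rot: [[0.997, -0.079, -0.002], [-0.079, -0.997, 0.0], [-0.002, -0.0, -1.0]]
wrist_force: [-0.2, 0.6, 0.1]
width: 0.0402
```

Run:
```python
from h import *
d=look('wrist','w5.png')
```

```text
(no output)
```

View pics/w5.png

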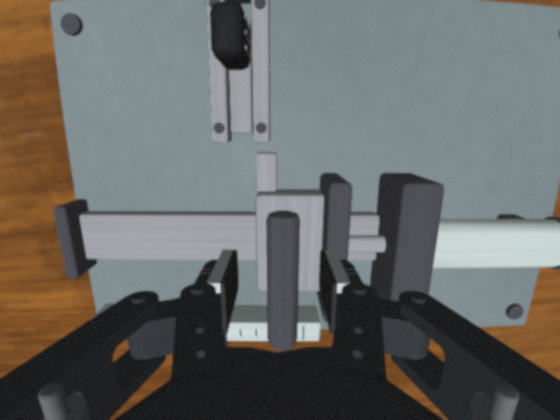

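>>> arm_command(
  steps=[255,0,0,0,0,0,0,255,0,0,0,0,0,0,255,0,0,0,0,0,0,255,0,0,0,0,0,0,255,0,-4,0,0,0,0,255,0,-6,0,0,0,0,255,0,-6,0,0,0,0,255,0,-6,0,0,0,0,255,0,-6,0,0,0,0,255,0,-6,0,0,0,0,255,0,-6,0,0,0,0,255,0,-5,0,0,0,0,255,0,0,0,0,0,0],
  squeeze=70,
)

```text
t: 10.9
tcp_pos: [0.5729, -0.036, 0.0777]
tool_rot: [[0.997, -0.081, 0.002], [-0.081, -0.997, -0.003], [0.002, 0.003, -1.0]]
wrist_force: [-0.5, -8.9, 6.4]
width: 0.0116
```

Run:
```python
from h import *
import pickle
for c in ['wrist','scene','side']:
    d=look(c,c+'6.png'); pickle.dump(d,open(c+'6.pkl','wb'))
s=manip.sense(); print(s['t'],s['tcp_pos'],s['wrist_force'],s['width'])
a=cv2.imread('pics/scene6.png')[140:210,270:370]; b=cv2.imread('pics/side6.png')[150:230,240:340]
cv2.imwrite('pics/a6.png',np.vstack([cv2.resize(x,(500,300),interpolation=cv2.INTER_CUBIC) for x in (a[:60],b[10:70])]))
```

```text
11.05 [ 0.5729 -0.0363  0.0777] [-0.8458 -8.4791  7.2103] 0.011876162422745295
```

View pics/wrist6.png

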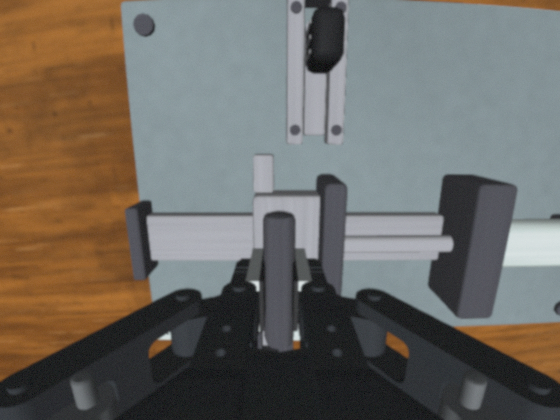

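View pics/a6.png

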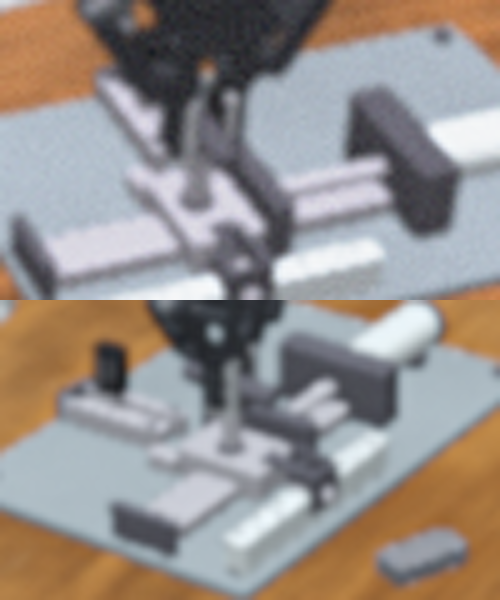

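>>> arm_command(
  steps=[255,0,-3,0,0,0,0,255,0,-2,0,0,0,0,255,0,0,0,0,0,0],
)

```text
t: 11.42
tcp_pos: [0.5733, -0.0317, 0.0777]
tool_rot: [[0.997, -0.082, 0.002], [-0.082, -0.997, -0.003], [0.002, 0.003, -1.0]]
wrist_force: [-0.2, -9.9, 6.2]
width: 0.0119
```

Run:
```python
from h import *
import pickle
for c in ['scene','side']:
    d=look(c,c+'7.png'); pickle.dump(d,open(c+'7.pkl','wb'))
s=manip.sense(); print(s['t'],s['tcp_pos'],s['wrist_force'],s['width'])
a=cv2.imread('pics/scene7.png')[170:210,295:350]; b=cv2.imread('pics/side7.png')[170:215,275:330]
cv2.imwrite('pics/a7.png',cv2.resize(a,None,fx=12,fy=12,interpolation=cv2.INTER_CUBIC))
cv2.imwrite('pics/b7.png',cv2.resize(b,None,fx=12,fy=12,interpolation=cv2.INTER_CUBIC))
```

```text
11.525 [ 0.5733 -0.0317  0.0777] [-0.735  -9.6557  6.6976] 0.012062118808317344
```

View pics/a7.png

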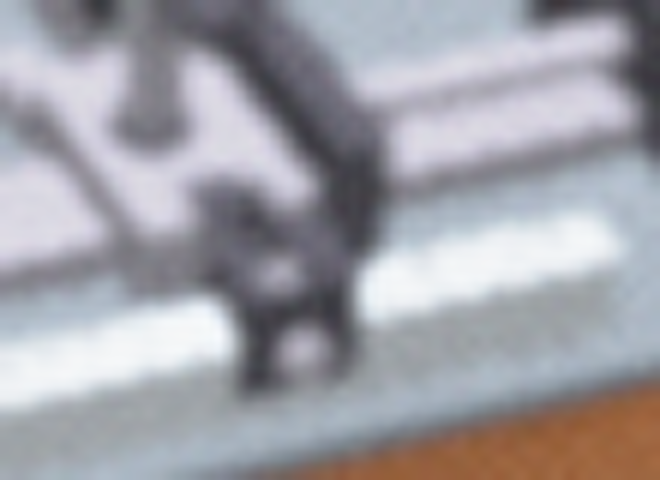

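View pics/b7.png

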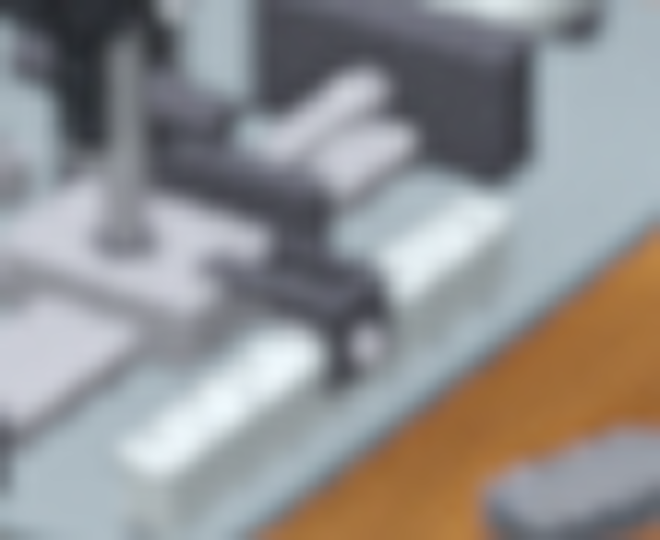

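Run:
```python
from h import *
import pickle
a=np.radians(-4.6);O=np.array([.598,-.105])
def W(x,y,z): 
    C,s=np.cos(a),np.sin(a); return [O[0]+C*x-s*y,O[1]+s*x+C*y,z]
for p in ([.5687,-.0778],[.5729,-.0363],[.5733,-.0317]): print(loc(np.r_[p,0],a,O))
cy=.0706; cx=-.0875
for c,box,sz in (('scene',(295,170,350,210),12),('side',(275,170,330,215),12)):
    d=pickle.load(open(c+'7.pkl','rb')); im=cv2.imread(f'pics/{c}7.png')
    x0,y0,x1,y1=box; I=cv2.resize(im[y0:y1,x0:x1],None,fx=sz,fy=sz,interpolation=cv2.INTER_CUBIC)
    P=lambda w:tuple(int(v) for v in ((proj(d,w)[0]-[x0,y0]+.5)*sz))
    for y in (-13,-6,6,13):
        cv2.line(I,P(W(cx-.009,cy+y/1e3,.0475)),P(W(cx+.009,cy+y/1e3,.0475)),(0,255,0),1)
    ty=.0711-.001
    cv2.line(I,P(W(-.095,ty,.05)),P(W(-.06,ty,.05)),(0,0,255),1)
    cv2.imwrite(f'pics/o{c}.png',I)
d=manip.read_camera('wrist'); cv2.imwrite('pics/w7.png',cv2.cvtColor(d['frame'],cv2.COLOR_RGB2BGR)); pickle.dump(d,open('w7.pkl','wb'))
```

```text
[[-0.0314  0.0248]]
[[-0.0305  0.0665]]
[[-0.0305  0.0711]]
```

View pics/oscene.png

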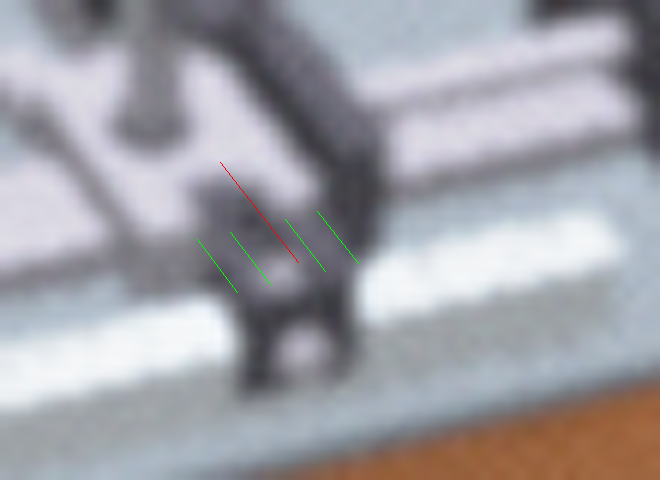

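View pics/oside.png

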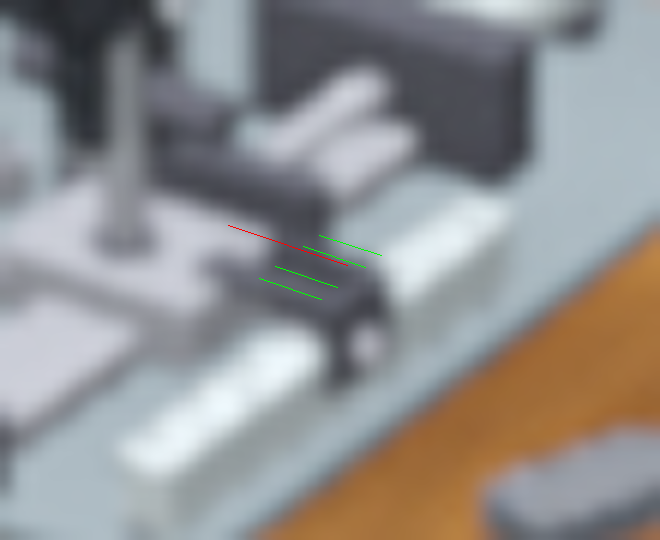

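View pics/w7.png

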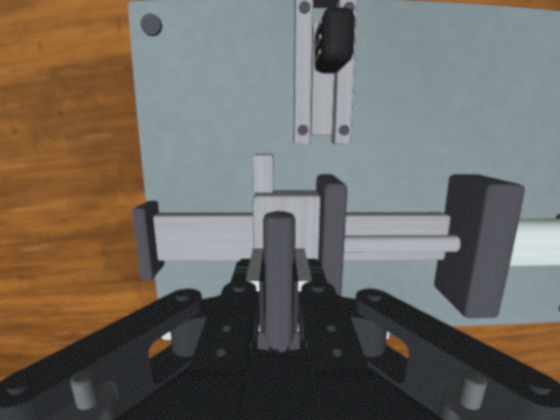

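Run:
```python
import cv2,numpy as np
o=[]
for c,(x,y) in (('scene',(300,165)),('side',(280,165))):
    A=[cv2.resize(cv2.imread(f'pics/{c}{k}.png')[y:y+45,x:x+40],None,fx=6.6,fy=6.6,interpolation=cv2.INTER_CUBIC) for k in (0,6,7)]
    o.append(np.hstack(A))
cv2.imwrite('pics/cmp.png',np.vstack(o)); print(np.vstack(o).shape)
```

```text
(594, 792, 3)
```

View pics/cmp.png

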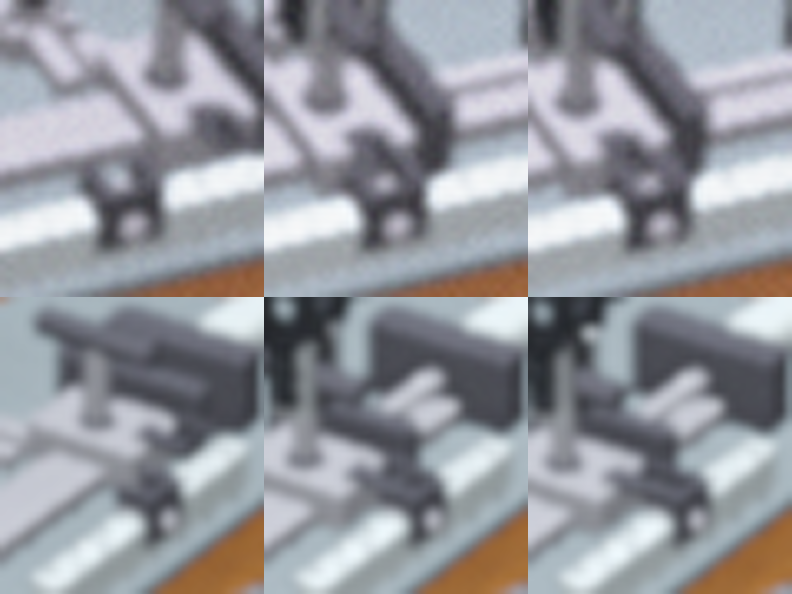

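Run:
```python
import cv2,numpy as np
o=[]
for k in ('w5','w7'):
    o.append(cv2.resize(cv2.imread(f'pics/{k}.png')[150:300,40 if k=='w5' else 120:][:, :300],None,fx=2.6,fy=2,interpolation=cv2.INTER_CUBIC))
cv2.imwrite('pics/cmp2.png',np.vstack(o))
```

```text
(no output)
```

View pics/cmp2.png

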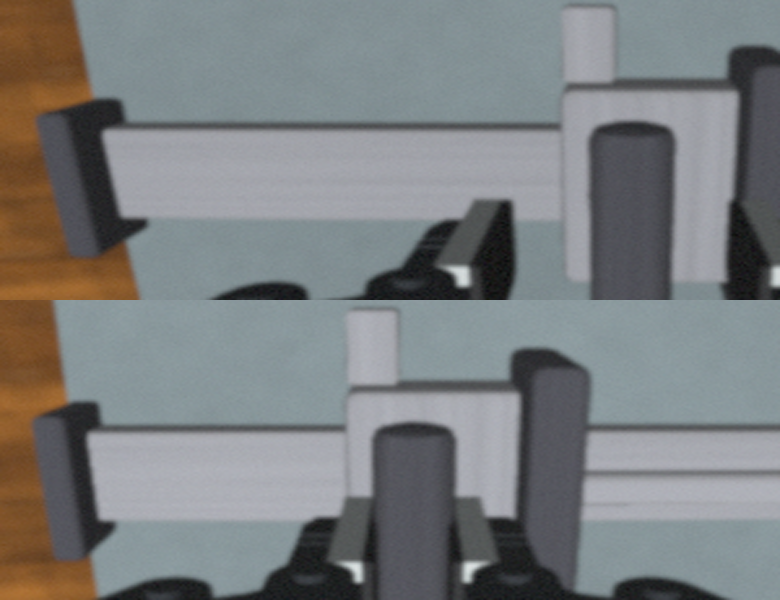

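Run:
```python
import cv2,numpy as np
o=[]
for k,(x,y) in (('w4',(130,60)),('w7',(120,0))):
    o.append(cv2.resize(cv2.imread(f'pics/{k}.png')[180:280,x:x+200],None,fx=4,fy=3,interpolation=cv2.INTER_CUBIC))
cv2.imwrite('pics/cmp3.png',np.vstack(o))
```

```text
(no output)
```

View pics/cmp3.png

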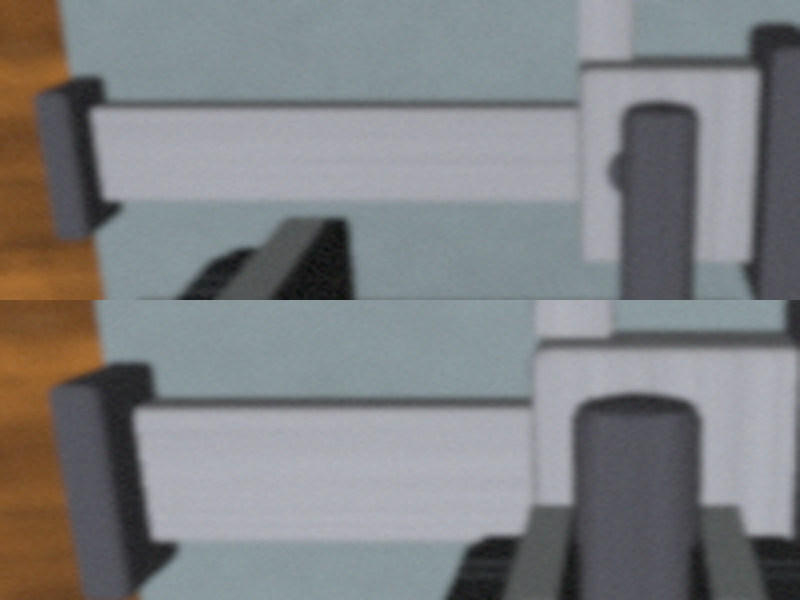

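Run:
```python
from h import *
import pickle
a=np.radians(-4.6);O=np.array([.598,-.105])
d4=pickle.load(open('w4.pkl','rb'));d7=pickle.load(open('w7.pkl','rb'))
g4=lambda x,y:(x/4+130-.4,y/3+180-.35); g7=lambda x,y:(x/4+120-.4,y/3+180-.35)
def L(d,u,z): return loc(atz(d,[u],z),a,O)[0]
for zr in(.02,.03): print('railend',zr,L(d4,g4(95,150),zr),L(d7,g7(140,170),zr))
for zc in(.03,.04): print('carr',zc,L(d4,g4(581,160),zc),L(d7,g7(537,160),zc))
print('bar',L(d4,g4(659,160),.08),L(d7,g7(636,160),.08))
```

```text
railend 0.02 [-0.0304  0.1508] [-0.0311  0.1506]
railend 0.03 [-0.0271  0.1465] [-0.0276  0.1464]
carr 0.03 [-0.0301  0.0384] [-0.0255  0.0863]
carr 0.04 [-0.0267  0.0383] [-0.0221  0.0855]
bar [-0.0129  0.0239] [-0.0086  0.0717]
```

>>> arm_command(
  steps=[255,0,-1.5,0,0,0,0,255,0,0,0,0,0,0,255,0,0,0,0,0,0,255,0,0,0,0,0,0],
)

```text
t: 12.08
tcp_pos: [0.5734, -0.0304, 0.0777]
tool_rot: [[0.997, -0.082, 0.002], [-0.082, -0.997, -0.004], [0.002, 0.003, -1.0]]
wrist_force: [-0.3, -10.7, 7.4]
width: 0.0116
```

Run:
```python
from h import *
import pickle
d=look('wrist','w8.png'); pickle.dump(d,open('w8.pkl','wb')); look('scene','scene8.png'); look('side','side8.png')
s=manip.sense(); a=np.radians(-4.6);O=np.array([.598,-.105])
print(s['t'],s['tcp_pos'],s['wrist_force'],s['width'],loc(s['tcp_pos'],a,O))
A=cv2.resize(cv2.imread('pics/w8.png')[180:280,120:320],None,fx=4,fy=3,interpolation=cv2.INTER_CUBIC)
B=[cv2.resize(cv2.imread(f'pics/{c}8.png')[y:y+30,x:x+40],(400,300),interpolation=cv2.INTER_CUBIC) for c,(x,y) in (('scene',(300,175)),('side',(280,180)))]
cv2.imwrite('pics/cmp4.png',np.vstack([A,np.hstack(B)]))
```

```text
12.225 [ 0.5734 -0.0305  0.0777] [ -0.066  -10.2757   6.8826] 0.011528548331936655 [[-0.0305  0.0723]]
```

View pics/cmp4.png

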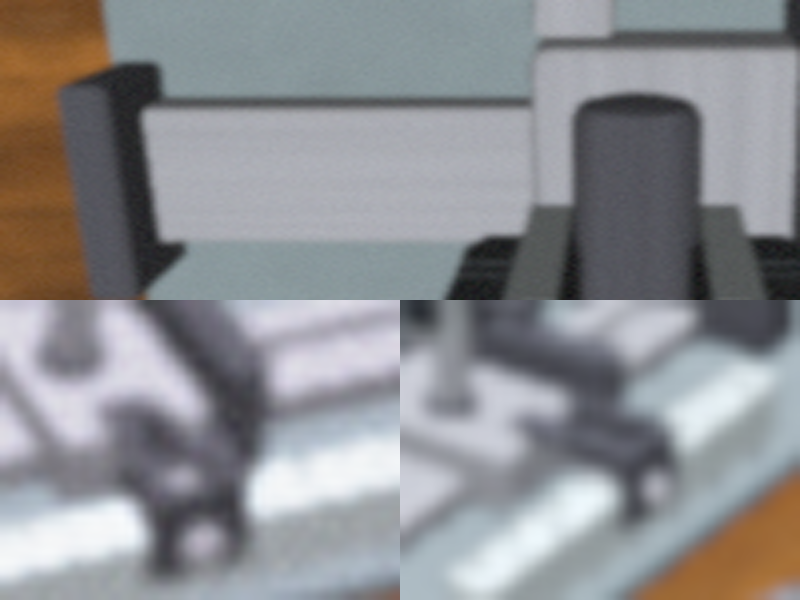

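Run:
```python
from h import *
import pickle
d=pickle.load(open('scene7.pkl','rb'))
a=np.radians(-4.6);O=np.array([.598,-.105])
def W(x,y,z):
    C,s=np.cos(a),np.sin(a); return [O[0]+C*x-s*y,O[1]+s*x+C*y,z]
x,y=303,178
g=[cv2.imread(f'pics/scene{k}.png').astype(int)[y:y+22,x:x+30].mean(2) for k in (0,6,7,8)]
# align overlay: clip centre observed in scene0
A=[]
for i,m in enumerate(g): A.append(cv2.resize(m.clip(0,255).astype(np.uint8),None,fx=13,fy=13,interpolation=cv2.INTER_NEAREST))
A[1]=cv2.resize((128+(g[3]-g[0])/1.5).clip(0,255).astype(np.uint8),None,fx=13,fy=13,interpolation=cv2.INTER_NEAREST)
A=[cv2.cvtColor(i,cv2.COLOR_GRAY2BGR) for i in A]
P=lambda w:tuple(int(v) for v in ((proj(d,w)[0]-[x,y]+.5)*13))
for I in A:
    for yy in (-13,-6,6,13): cv2.line(I,P(W(-.0965,.0706+yy/1e3,.0475)),P(W(-.0785,.0706+yy/1e3,.0475)),(0,255,0),1)
    cv2.line(I,P(W(-.095,.0706,.05)),P(W(-.07,.0706,.05)),(0,0,255),1)
cv2.imwrite('pics/df.png',np.vstack([np.hstack(A[:2]),np.hstack(A[2:])]))
```

```text
(no output)
```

View pics/df.png

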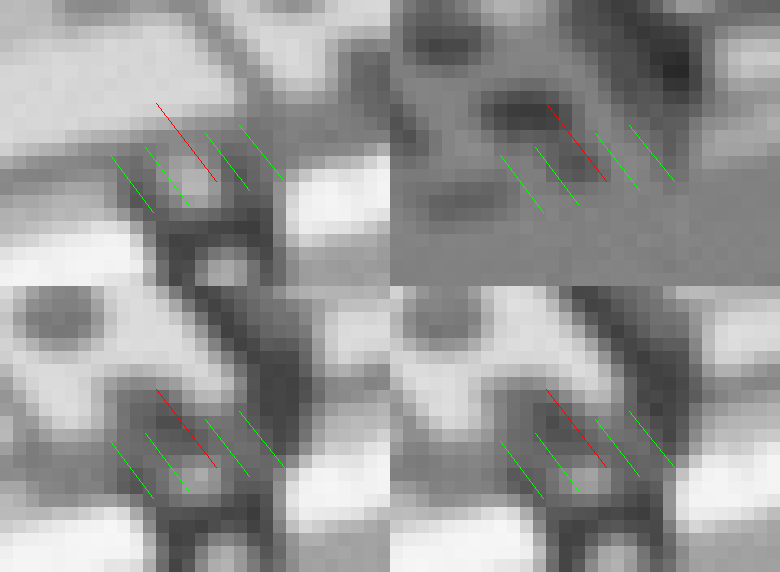

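Run:
```python
from cell import manip
print(manip.finish_job()); s=manip.sense(); print(s['t'],s['tcp_pos'],s['wrist_force'],s['width'])
```

```text
the job is handed in; nothing more can be done
None
the job is handed in; nothing more can be done
```

The job is handed in at about t = 12.2 s of the 38 s: the transport lock is out at its end stop, and the arm still holds the T-handle with the pointer in the gauge clip's gap.

- **Lock:** I gripped the paddle and slid it 35.6 mm until it stopped firmly, with resistance rising to about 16 N over the last 2 mm. The picture taken after release shows it still open. Measured from the pictures, the travel is only about 32 mm. I went by the firm stop, because the lock could have started up to 5 mm out.
- **Jaw:** I pinched the T-handle from above with 70 N and pulled it open. Two overhead wrist pictures put the clip 48.8 and 48.9 mm from the shut pointer. Before a last pull of about 1.3 mm, the pictures showed 47–48 mm of travel, so the pointer should be within about 1 mm of the gap's middle.
- **Last checks:** The pull was steady at about 10.5 N, matching the spring, and the grip showed no sign of slipping. The scene camera's before/after picture shows the pointer lying between the prongs.
- **What I could not confirm:** The gripper hid the clip from the wrist camera at the end, and the side picture was too coarse to settle it. There is also a steady upward push of about 7 N on the tool from closing on the bar.

I didn't touch the oil stone, hammer or tape roll.

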